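Feel for the catch of the recorder's paper cover and press it

TASK

The white paper cover of the recorder is released by a catch at the bottom of a notch that lies somewhere along the case's front edge. Set a fingertip on the left-hand end of that edge (left as the robot sees it), run it along the top of the edge to the right until it drops into the notch, and press the catch inside fully down, so that the cover springs up and stays up; then move clear. Press with the fingertip only, never with great force, and leave the bottles, the clamp and the rubber bulb standing or lying where they are.

Things in the scene. Friction and masses are not known exactly. Their poses are not given: they have to be found in the camera images.
- recorder: Desk-top chart recorder, fixed, 250 mm deep (x) by 380 mm wide (y). Origin: centre of its underside, on the table; x points to its back (away from the robot), y to the left as the robot sees it, z up. White end blocks, top 78 mm high, at y = 130 to 190 and -130 to -190 mm. Between them along the front: the plain grey edge. Cover behind it from x = -70 mm, top 73 mm high
- edge_end (a point): left-hand (+y) end of the edge, on top, where it meets the left end block; begin the sweep within 30 mm of it. The edge is a flat level ledge, top 70 mm above the table, 44 mm deep in x (this point is mid-depth), 260 mm long in y. Axes as the recorder's; in its frame this point is (-103, 130, 70) mm
- edge_far_end (a point): right-hand (-y) end of the same ledge, mid-depth, on top. Between the two ends the ledge has one notch, its middle 105 to 195 mm from the left-hand end: a gap 50 mm long, open above and to the front, same grey. Only looking or feeling tells where. Axes as the recorder's
- catch (a joint): how far the catch, a grey plate 46 mm (y) by 42 mm (x) that fills the notch's floor, is pressed down, m: 0 = up (its face 6 mm below the ledge's top), 0.008 = fully down, against its stop. It resists with about 5 N of friction and has no spring: it stays where it is left
- cover (a joint): opening angle of the white cover, 94 by 256 mm, hinged along its back, rad: 0 = shut, about 0.2 = sprung up (its front 19 mm higher). A linkage to the catch lifts it in proportion as the catch goes down, and it then stays up; keep the fingers clear of its front as it rises
- gel: white bottle, 64 mm across, 170 mm high, loose, upright on the table to the left of the recorder; origin at its underside's centre. Not to be moved
- spray: small amber bottle, 38 mm across, 100 mm high, loose, upright, to the right of the recorder; origin at its underside's centre. Not to be moved
- clamp: yellow electrode clamp, 24 by 100 mm, 30 mm high, loose, lying in front of the recorder; origin at its underside. Not to be moved
- bulb: dark rubber bulb electrode, 32 mm across, 50 mm high, loose, standing to the right of the recorder; origin at its underside's centre. Not to be moved

How it is judged:
By the outcome, as a careful person would: the job done as asked, in the order asked, and still so for the second after the job is handed in, with the robot touching nothing.
It also fails if it takes over 51 s, if anything falls off the work surface, if the arm or the gripper's body presses on something with over 40 N, if the wrist force passes 120 N, or if a joint passes its speed limit or range.

ROBOT

A 7-joint arm with a two-finger parallel gripper is mounted at the origin on the work surface. World frame = base frame: x ahead of the robot, y to its left, z up, the work surface at z = 0. Lengths are in m, angles in rad, forces in N, time in s.
With the tool pointing down it reaches from about 0.35 to 0.9 m from the base axis. Payload 8.1 kg.
Tool frame: the origin (TCP) lies midway between the tips of the shut fingers; the grasp point (between the pads) lies 19 mm behind it (arm.pinch_z is the distance from the TCP to the grasp point, in m); z points along the fingers, y is the direction in which the jaws open and shut (so a half turn about z gives the same grasp; the last joint's range is limited). The gripper opens to 92 mm and grips with 3 to 60 N. Pads are 19 mm wide; open, the fingers measure 130 mm over their backs; the gripper's body (75 mm by 190 mm) begins 47 mm behind the grasp point.
Start: joints at [-1.441, 0.434, 0.025, 1.573, -0.012, 1.134, -0.075], TCP at [0.144, 0.608, 0.227] pointing down, gripper open.
Joint ranges: [-2.62, 2.62], [-0.44, 2.09], [-1.27, 1.32], [0.08, 2.57], [-1.32, 4.46], [0.12, 2], [-2.74, 2.74]. Speed limits (rad/s): [2.22, 2.22, 3.01, 3.01, 3.14, 3.14, 3.14].

INTERFACE

Orientations are given as a rotation vector (axis times angle).
In Python, from cell import arm, eyes gives the robot as it stands.
- The arm moves only by the tool apply_moves, never from a script. Its argument "targets" is one flat list of numbers, 5 for each row, row after row: the closure, from 0 (fully open) to 1 (shut), then the shift along the tool's x, y, z each as a share of 40 cm, from -1 to 1, then the turn about the tool's z as a share of pi/2 rad, from -1 to 1. A call has 1 to 20 rows; each row shifts and turns the commanded pose from where the row before left it, along the tool's axes as they then stand; what a row does not reach is not made up. A row lasts 1/8 s, in which the tool goes at most 62.5 mm and 10.7 degrees, less where a joint would pass 70% of its speed; a pose out of reach is approached as far as the arm can. A call with a number of a shift or a turn outside -1 to 1 is refused whole. A call with a gripper value outside its range is refused whole. The fingers move at their own pace and stop on an object; "grip_force" is the grip in N (left out, the last holds). Time passes only in rows, so rows that do not move let the fingers close. It gives the time, the measured TCP pose, the force and the opening at its end, in the units of the state.
- arm.observe(): the state, without advancing time (a new reading comes with each control period).
- eyes.get_image(name): name is "scene" or "top"; returns the picture (420x560x3 uint8, red, green, blue); there is no depth.
- eyes.camera_params(name): a dict with "camera_matrix" (3x3 intrinsics, pixels), "distortion" ([k1, k2, p1, p2, k3] as OpenCV has them; the pictures are not rectified), "xyz" and "attitude" of the camera in the world. Camera axes: x right, y down, z forward; pixel columns grow to the right and rows downward; lengths in m; the calibration is good to about 2 mm. A picture is of the moment at which its call begins. camera_params takes no time and is no camera call.
- arm.sign_off(): hands the job in, once; it reports no verdict.
The state is a dict: "clock": time; "joints": joint angles; "dq": joint speeds; "joint_efforts": joint torques, N m; "position": TCP position; "ee_rot": TCP orientation; "force": force on the tool from outside, world axes, zero at the start; "ft_torque": the same for the moment, N m; "width": opening from 0.0 (shut) to 1.0 (fully open).
Only numpy, scipy, OpenCV 4.12 (cv2) and the standard library are available. Lean on these libraries where they do the work, as an engineer would, in place of code of your own. Each camera call takes 0.05 s, during which the arm holds its last target.

## Working session

There is one attempt and no reset: what is moved stays moved. The work goes in short steps, Python scripts to look and compute and a tool call to move; the robot and the scene stay as the last step left them, time stands still between calls to the robot, and variables do not carry over. Pictures are saved under pics/ and viewed, and the job is handed in when it is done.

Besides the shell and the picture viewer there is one more tool, called after "Call:" as name(argument=value, ...) on one line, values as JSON. apply_moves: Moves the arm, as the interface text tells. Its arguments: {"type":"object","properties":{"targets":{"type":"array"},"grip_force":{"type":"number"}},"required":["targets"]}

```bash
mkdir -p pics; ls
python3 - <<'E'
from cell import arm, eyes
import cv2
for n in ("scene","top"):
    im=eyes.get_image(n); cv2.imwrite(f"pics/{n}0.png",im[:,:,::-1]); print(n,eyes.camera_params(n))
print(arm.observe(), arm.pinch_z)
E
```

```text
pics
scene {'camera_matrix': array([[427.73252117,   0.        , 286.3041626 ],
       [  0.        , 427.73252117, 211.41227819],
       [  0.        ,   0.        ,   1.        ]]), 'distortion': array([-0.01860376,  0.        ,  0.        ,  0.        ,  0.        ]), 'xyz': array([ 1.07731824, -0.63323142,  0.70577884]), 'attitude': array([-2.13780985, -0.69570748,  0.35825586])}
top {'camera_matrix': array([[427.35251195,   0.        , 275.29016833],
       [  0.        , 427.35251195, 219.02850995],
       [  0.        ,   0.        ,   1.        ]]), 'distortion': array([0.01220345, 0.        , 0.        , 0.        , 0.        ]), 'xyz': array([0.43474183, 0.01129627, 0.89634242]), 'attitude': array([-2.22701602,  1.96690389, -0.21781268])}
{'clock': 0.1, 'joints': array([-1.44063709,  0.43513657,  0.02501395,  1.57399164, -0.01157887,
        1.13397994, -0.07508016]), 'dq': array([-3.87099790e-04, -1.22130972e-03, -2.31159826e-03, -2.50832507e-03,
        3.81855814e-04,  9.02981002e-04, -6.10515127e-05]), 'joint_efforts': array([ 2.64660339e-03, -6.69120741e+01,  9.87702124e-01, -3.15143716e+01,
       -6.05011219e-02,  3.74969118e-02,  7.01020076e-05]), 'position': array([0.14414273, 0.60769666, 0.22603991]), 'ee_rot': array([ 3.64912531e-01,  3.12032489e+00, -2.15373024e-03]), 'force': array([-0.46574741, -0.05224521,  0.00338412]), 'ft_torque': array([ 0.06338464,  0.02437553, -0.00516931]), 'width': 0.997105793110668} 0.0188
```

View pics/scene0.png

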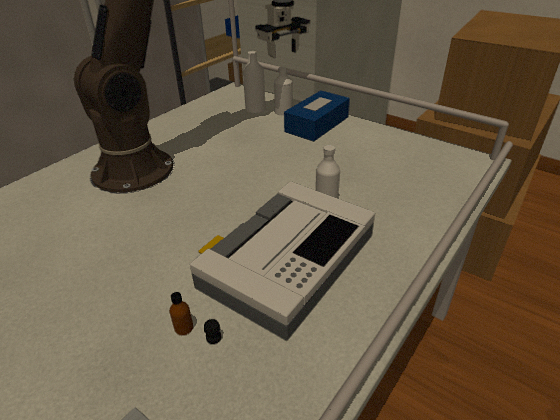

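View pics/top0.png

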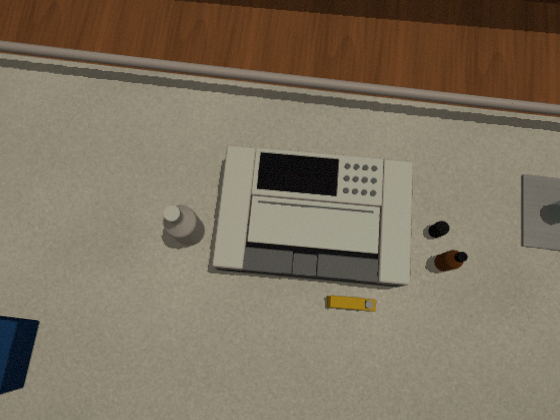

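The recorder sits mid-table. In the top view the grey edge runs from col 245 to 380 at rows 248–280, and a notch-like patch spans cols 293–317. I'll enlarge it.

Run:
```python
import cv2
im=cv2.imread("pics/top0.png")[225:300,205:425]
im=cv2.convertScaleAbs(im,alpha=1.6,beta=20)
cv2.imwrite("pics/top_crop.png",cv2.resize(im,None,fx=3.6,fy=3.6,interpolation=cv2.INTER_CUBIC))
im=cv2.imread("pics/scene0.png")[175:335,170:385]
im=cv2.convertScaleAbs(im,alpha=1.6,beta=20)
cv2.imwrite("pics/scene_crop.png",cv2.resize(im,None,fx=3.6,fy=3.6,interpolation=cv2.INTER_CUBIC))
```

```text
(no output)
```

View pics/top_crop.png

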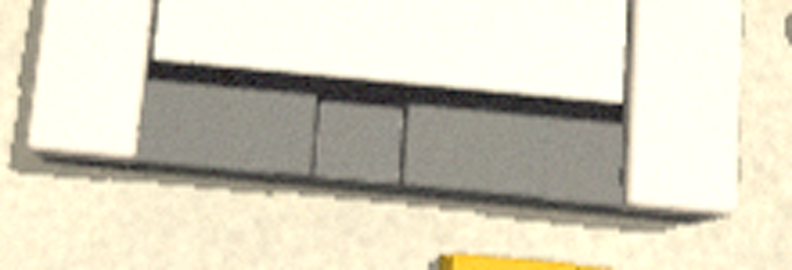

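View pics/scene_crop.png

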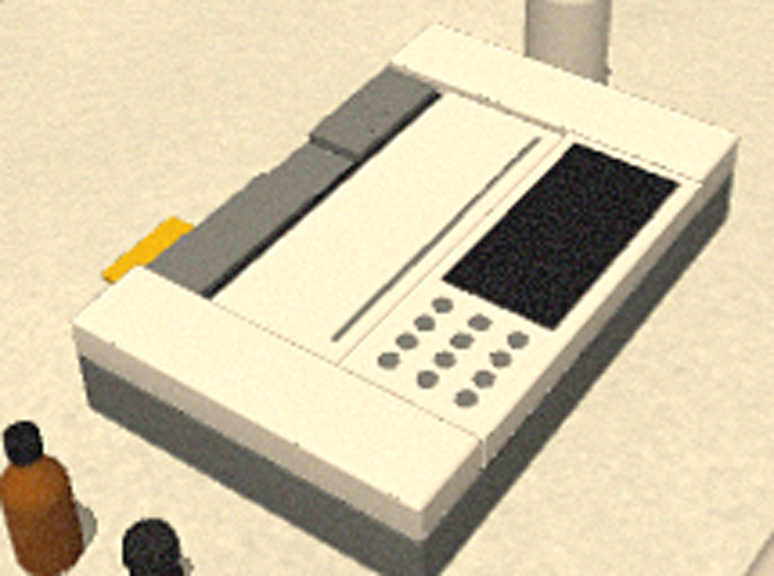

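The crops confirm one notch, with walls at crop cols 315 and 403. The ledge ends are at crop (137,155) on the left and (627,205) on the right. Next I'll fit the recorder pose using both cameras.

```bash
cat > h.py <<'E'
import numpy as np, cv2
from cell import arm, eyes
from scipy.spatial.transform import Rotation as R
from scipy.optimize import least_squares
def proj(n,P):
    c=eyes.camera_params(n); Rm=R.from_rotvec(c['attitude']).as_matrix()
    rv=cv2.Rodrigues(Rm.T)[0]; t=-Rm.T@c['xyz']
    return cv2.projectPoints(np.array(P,float).reshape(-1,3),rv,t,c['camera_matrix'],c['distortion'])[0].reshape(-1,2)
def ray_z(n,uv,z):
    c=eyes.camera_params(n); Rm=R.from_rotvec(c['attitude']).as_matrix()
    q=cv2.undistortPoints(np.array(uv,float).reshape(-1,1,2),c['camera_matrix'],c['distortion']).reshape(-1,2)
    d=np.c_[q,np.ones(len(q))]@Rm.T
    s=(z-c['xyz'][2])/d[:,2]
    return c['xyz']+d*s[:,None]
def crop(p,o): return np.array(o)+(np.array(p,float)+.5)/3.6-.5
E
python3 - <<'E'
from h import *
t=crop([(30,150),(735,211),(137,155),(627,206)],(205,225)); 
t=np.vstack([t,[(228,147),(412,160)]])
Pt=np.array([(-125,190,78),(-125,-190,78),(-125,130,70),(-125,-130,70),(125,190,78),(125,-190,78)])/1e3
s=crop([(420,512),(75,325),(737,138),(437,25)],(170,175))
Ps=np.array([(125,-190,78),(-125,-190,78),(125,190,78),(-125,190,78)])/1e3
def W(p,P): return R.from_euler('z',p[2]).apply(P)+[p[0],p[1],0]
f=lambda p: np.r_[(proj('top',W(p,Pt))-t).ravel(),(proj('scene',W(p,Ps))-s).ravel()]
r=least_squares(f,[.45,-.05,-.1],loss='soft_l1'); print(r.x, r.fun.reshape(-1,2).round(1))
p=r.x; np.save('pose.npy',p)
n=crop([(316,97),(313,175),(405,107),(402,185)],(205,225))
w=ray_z('top',n,.07); rel=R.from_euler('z',-p[2]).apply(w-[p[0],p[1],0]); print('notch rec',rel.round(4))
for a in [(-103,130,70),(-103,-130,70)]: print(W(p,np.array(a)/1e3))
c=ray_z('top',[(329,297),(331,308),(376,311),(377,299)],.03); print('clamp',c.round(3))
print(R.from_rotvec(arm.observe()['ee_rot']).as_matrix().round(3))
print('gel',ray_z('top',[(173,214)],.17))
E
```

```text
[ 0.64125961 -0.04502273  0.03318129] [[-0.7 -0.9]
 [ 2.4  0.4]
 [ 1.   1. ]
 [-0.3 -0.8]
 [-0.8 -3.6]
 [ 1.9 -0.6]
 [ 0.  -0.8]
 [-2.4 -2.2]
 [ 1.2 -1.8]
 [-1.4 -1.9]]
notch rec [[-0.0833  0.0391  0.07  ]
 [-0.1254  0.0373  0.07  ]
 [-0.0844 -0.0092  0.07  ]
 [-0.1264 -0.0105  0.07  ]]
[0.53400353 0.08148866 0.07      ]
[ 0.54262908 -0.17836822  0.07      ]
clamp [[ 0.481 -0.093  0.03 ]
 [ 0.46  -0.099  0.03 ]
 [ 0.465 -0.187  0.03 ]
 [ 0.489 -0.188  0.03 ]]
[[-0.973  0.231 -0.   ]
 [ 0.231  0.973 -0.001]
 [-0.    -0.001 -1.   ]]
gel [[0.58177862 0.20794016 0.17      ]]
```

```bash
cat > ov.py <<'E'
from h import *
import sys
def draw(p,pre,out,k=3.6):
    ims=[]
    for n,(a,b,c,d) in (("top",(140,305,205,425)),("scene",(175,335,170,385))):
        im=cv2.imread(pre.format(n))[a:b,c:d]; im=cv2.resize(cv2.convertScaleAbs(im,alpha=1.6,beta=20),None,fx=k,fy=k,interpolation=cv2.INTER_CUBIC)
        L=[]
        for y in((190,130),(-130,-190)): L.append([(-125,y[0],78),(125,y[0],78),(125,y[1],78),(-125,y[1],78)])
        L.append([(-125,130,70),(-81,130,70),(-81,-130,70),(-125,-130,70)])
        for q in L:
            w=R.from_euler('z',p[2]).apply(np.array(q)/1e3)+[p[0],p[1],0]
            u=((proj(n,w)-[c,a]+.5)*k-.5)
            cv2.polylines(im,[np.round(u).astype(int)],True,(0,0,255),1)
        cv2.imwrite(out.format(n),im)
if __name__=="__main__":
    draw(np.load('pose.npy'),"pics/{}0.png",sys.argv[1])
E
python3 ov.py 'pics/ov1_{}.png'
```

```text
(no output)
```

View pics/ov1_top.png

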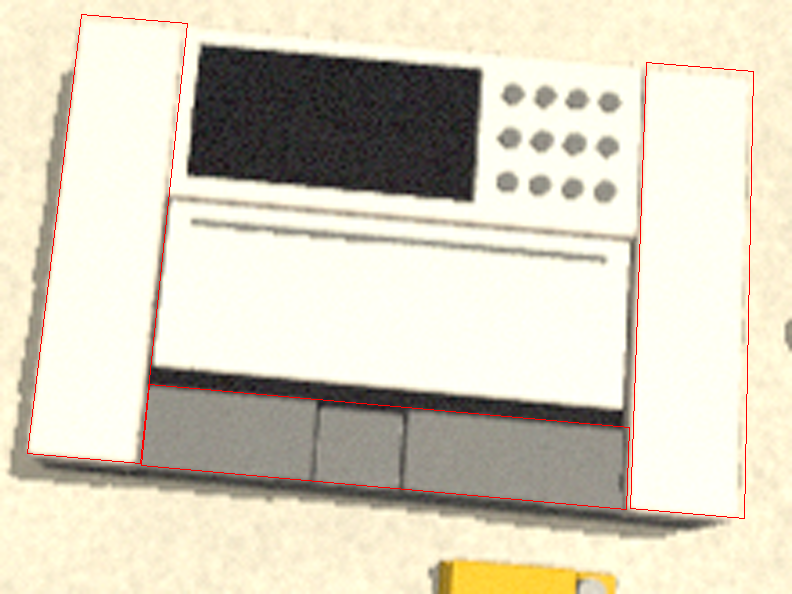

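View pics/ov1_scene.png

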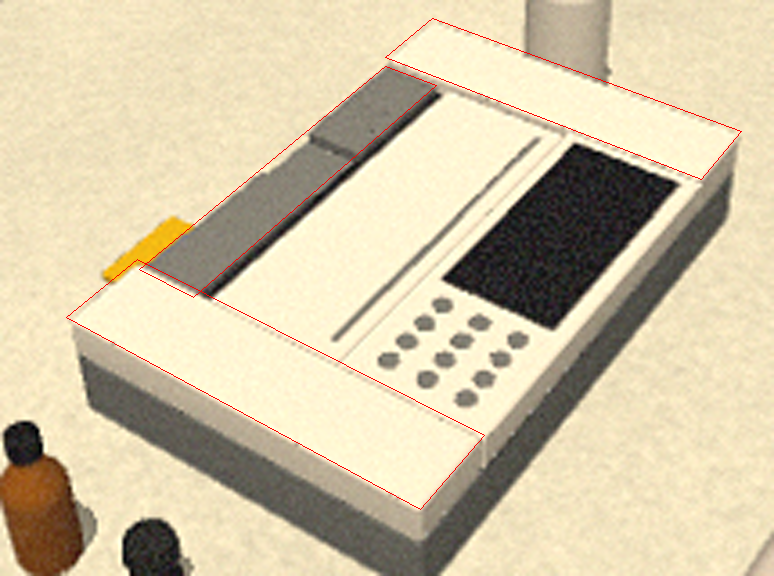

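Overlay matches to about 2 mm. The notch is at recorder y ≈ +0.038 to −0.010, so its middle is ~116 mm from the left end. I'll check what else sits near the transit path and compute the moves.

Run:
```python
from h import *
print(ray_z('scene',[(255,112),(285,113),(290,133),(313,138),(350,118)],0).round(3))
p=np.load('pose.npy'); W=lambda a: R.from_euler('z',p[2]).apply(np.array(a)/1e3)+[p[0],p[1],0]
st=W((-107,112,70)); print('start',st,'notchmid',W((-107,14,64)))
o=arm.observe(); M=R.from_rotvec(o['ee_rot']).as_matrix()
print('tool-frame shift now', M.T@(st+[0,0,.18]-o['position']))
print('yaw of tool y', np.degrees(np.arctan2(M[1,1],M[0,1])), 'target', np.degrees(p[2]))
```

```text
[[0.045 0.549 0.   ]
 [0.147 0.609 0.   ]
 [0.262 0.483 0.   ]
 [0.35  0.499 0.   ]
 [0.375 0.714 0.   ]]
start [0.53060289 0.06336587 0.07      ] notchmid [ 0.53385406 -0.03458018  0.064     ]
tool-frame shift now [-0.50163358 -0.44050352 -0.02327954]
yaw of tool y 76.65945595946607 target 1.901147746726047
```

Call:
apply_moves(targets=[1, 0, 0, -0.1, 0, 1, 0, 0, -0.1, 0, 1, -0.09, -0.079, 0, 0, 1, -0.09, -0.079, 0, 0, 1, -0.09, -0.079, 0, 0, 1, -0.09, -0.079, 0, 0, 1, -0.09, -0.079, 0, 0, 1, -0.09, -0.079, 0, 0, 1, -0.09, -0.079, 0, 0, 1, -0.09, -0.079, 0, 0, 1, -0.09, -0.079, 0, 0, 1, -0.09, -0.079, 0, 0, 1, -0.09, -0.079, 0, 0, 1, -0.09, -0.079, 0, 0, 1, -0.09, -0.079, 0, 0, 1, -0.09, -0.079, 0, 0], grip_force=20)

```text
clock: 2.1
position: [0.533, 0.0601, 0.3065]
ee_rot: [-0.364, -3.12, -0.0]
force: [0.8, 1.1, 0.2]
width: 0.003
```

Call:
apply_moves(targets=[1, 0, 0, 0, 0.104, 1, 0, 0, 0, 0.104, 1, 0, 0, 0, 0.104, 1, 0, 0, 0, 0.104, 1, 0, 0, 0, 0.104, 1, 0, 0, 0, 0.104, 1, 0, 0, 0, 0.104, 1, 0, 0, 0, 0.104, 1, 0, 0, 0, 0])

```text
clock: 3.22
position: [0.5323, 0.0615, 0.3064]
ee_rot: [-2.185, -2.257, 0.001]
force: [0.9, -0.0, -0.5]
width: 0.01
```

Call:
apply_moves(targets=[1, 0.005, -0.004, 0.12, 0, 1, 0, 0, 0.12, 0, 1, 0, 0, 0.12, 0, 1, 0, 0, 0.12, 0, 1, 0, 0, 0.05, 0, 1, 0, 0, 0, 0])

```text
clock: 3.98
position: [0.5296, 0.0631, 0.0933]
ee_rot: [-2.182, -2.258, 0.005]
force: [-0.5, 0.2, 0.5]
width: 0.007
```

Run:
```python
from h import *
o=arm.observe();M=R.from_rotvec(o['ee_rot']).as_matrix();p=np.load('pose.npy')
print(o['position'],o['force'],M.round(3)); print('rec',R.from_euler('z',-p[2]).apply(o['position']-[p[0],p[1],0]))
for n in ("scene","top"): cv2.imwrite(f"pics/{n}1.png",eyes.get_image(n)[:,:,::-1])
im=cv2.imread("pics/scene1.png")[120:300,150:400]
cv2.imwrite("pics/scene1c.png",cv2.resize(cv2.convertScaleAbs(im,alpha=1.5,beta=20),None,fx=3.2,fy=3.2,interpolation=cv2.INTER_CUBIC))
```

```text
[0.5296213  0.06308977 0.09334216] [-0.46810991  0.20941359  0.45657067] [[-0.034  0.999 -0.003]
 [ 0.999  0.034 -0.001]
 [-0.001 -0.003 -1.   ]]
rec [-0.10799021  0.11175661  0.09334216]
```

View pics/scene1c.png

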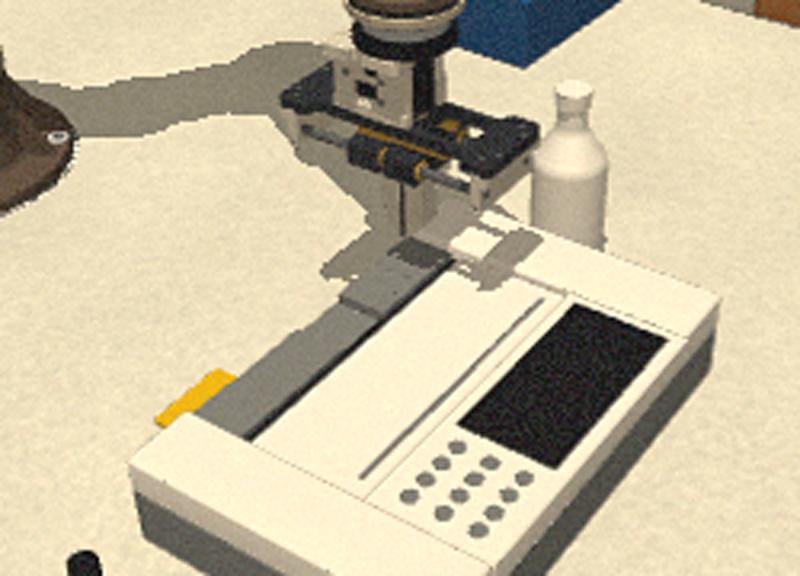

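View pics/top1.png

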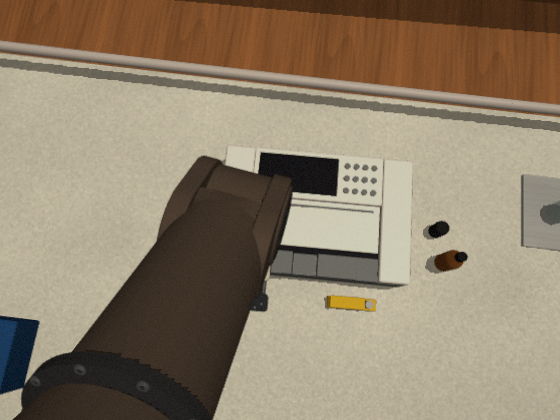

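The shut fingers hang just above the ledge's left end (scene crop ~(400,235)), and the gel bottle is clear. Now a slow descent to contact.

Call:
apply_moves(targets=[1, 0, 0, 0.025, 0, 1, 0, 0, 0.02, 0, 1, 0, 0, 0.005, 0, 1, 0, 0, 0.0025, 0, 1, 0, 0, 0, 0])

```text
clock: 4.7
position: [0.5309, 0.0633, 0.0738]
ee_rot: [2.187, 2.256, 0.0]
force: [-0.0, 0.6, -0.6]
width: 0.007
```

Call:
apply_moves(targets=[1, 0, 0, 0.005, 0, 1, 0, 0, 0, 0])

```text
clock: 4.95
position: [0.5308, 0.0634, 0.0717]
ee_rot: [-2.187, -2.256, 0.0]
force: [-0.4, -0.5, 0.2]
width: 0.007
```

Call:
apply_moves(targets=[1, 0, 0, 0.004, 0, 1, 0, 0, 0, 0])

```text
clock: 5.2
position: [0.531, 0.0633, 0.0704]
ee_rot: [2.187, 2.256, 0.001]
force: [-1.4, 0.2, 5.1]
width: 0.006
```

Call:
apply_moves(targets=[1, 0, 0, 0.0015, 0, 1, 0, 0, 0, 0])

```text
clock: 5.45
position: [0.531, 0.0634, 0.0703]
ee_rot: [-2.187, -2.255, -0.001]
force: [-3.3, -0.1, 13.1]
width: 0.004
```

Call:
apply_moves(targets=[1, -0.01, 0, -0.0005, 0, 1, -0.015, 0, 0, 0, 1, -0.015, 0, 0, 0, 1, -0.015, 0, 0, 0, 1, -0.015, 0, 0, 0])

```text
clock: 6.08
position: [0.5325, 0.0369, 0.0703]
ee_rot: [-2.185, -2.257, -0.004]
force: [0.5, 5.0, 6.4]
width: 0.004
```

Call:
apply_moves(targets=[1, -0.015, 0, 0, 0, 1, -0.015, 0, 0, 0, 1, -0.015, 0, 0, 0, 1, -0.015, 0, 0, 0])

```text
clock: 6.58
position: [0.5331, 0.013, 0.0703]
ee_rot: [-2.184, -2.256, -0.004]
force: [-0.3, 7.1, 10.1]
width: 0.004
```

Call:
apply_moves(targets=[1, -0.015, 0, 0, 0, 1, -0.015, 0, 0, 0, 1, -0.015, 0, 0, 0])

```text
clock: 6.95
position: [0.5338, -0.0051, 0.0703]
ee_rot: [-2.185, -2.257, -0.004]
force: [-0.6, 6.9, 8.2]
width: 0.004
```

Call:
apply_moves(targets=[1, -0.015, 0, 0, 0, 1, -0.01, 0, 0, 0, 1, -0.01, 0, 0, 0])

```text
clock: 7.32
position: [0.5339, -0.02, 0.07]
ee_rot: [-2.186, -2.256, -0.002]
force: [0.5, 1.6, 2.6]
width: 0.009
```

Force is falling as expected at the notch's near wall, so I'll continue in small steps.

Call:
apply_moves(targets=[1, -0.01, 0, 0, 0, 1, 0, 0, 0, 0])

```text
clock: 7.58
position: [0.5332, -0.0256, 0.0695]
ee_rot: [2.188, 2.254, -0.001]
force: [-0.9, -1.1, -0.4]
width: 0.009
```

The fingertip has dropped: force is 0 and z is below the ledge top. I'll go to the middle of the notch while lowering gently.

Call:
apply_moves(targets=[1, -0.01, 0, 0.0025, 0, 1, -0.012, 0, 0.0025, 0, 1, 0, 0, 0.0025, 0, 1, 0, 0, 0, 0])

```text
clock: 8.07
position: [0.5338, -0.0334, 0.0666]
ee_rot: [-2.187, -2.255, 0.0]
force: [1.0, 0.1, -0.8]
width: 0.006
```

Call:
apply_moves(targets=[1, 0, 0, 0.0025, 0, 1, 0, 0, 0.0025, 0, 1, 0, 0, 0.0025, 0, 1, 0, 0, 0.0025, 0, 1, 0, 0, 0, 0])

```text
clock: 8.7
position: [0.5339, -0.0333, 0.0629]
ee_rot: [-2.187, -2.256, -0.0]
force: [-1.6, 0.4, 4.2]
width: 0.003
```

Call:
apply_moves(targets=[1, 0, 0, 0.0025, 0, 1, 0, 0, 0.0025, 0, 1, 0, 0, 0.0025, 0, 1, 0, 0, 0.0025, 0, 1, 0, 0, 0, 0])

```text
clock: 9.32
position: [0.5339, -0.0333, 0.0589]
ee_rot: [-2.187, -2.256, -0.0]
force: [-1.0, 0.9, 5.0]
width: 0.005
```

The catch is yielding at ~5 N. I'll keep going to the stop, which should be near z ≈ 0.056.

Call:
apply_moves(targets=[1, 0, 0, 0.0025, 0, 1, 0, 0, 0.0025, 0, 1, 0, 0, 0.002, 0, 1, 0, 0, 0, 0])

```text
clock: 9.82
position: [0.5339, -0.0333, 0.0563]
ee_rot: [-2.187, -2.255, -0.001]
force: [-1.7, -0.3, 7.6]
width: 0.002
```

Call:
apply_moves(targets=[1, 0, 0, 0.0015, 0, 1, 0, 0, 0, 0])

```text
clock: 10.07
position: [0.5339, -0.0333, 0.0561]
ee_rot: [-2.187, -2.255, -0.001]
force: [-4.1, 1.7, 14.2]
width: 0.004
```

Call:
apply_moves(targets=[1, 0, 0, 0.001, 0, 1, 0, 0, 0, 0])

```text
clock: 10.32
position: [0.5338, -0.0333, 0.056]
ee_rot: [-2.187, -2.255, -0.002]
force: [-6.1, 1.9, 20.5]
width: 0.006
```

Run:
```python
from h import *
cv2.imwrite("pics/scene2.png",eyes.get_image("scene")[:,:,::-1])
im=cv2.imread("pics/scene2.png")[120:300,150:400]
cv2.imwrite("pics/scene2c.png",cv2.resize(cv2.convertScaleAbs(im,alpha=1.5,beta=20),None,fx=3.2,fy=3.2,interpolation=cv2.INTER_CUBIC))
```

```text
(no output)
```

View pics/scene2c.png

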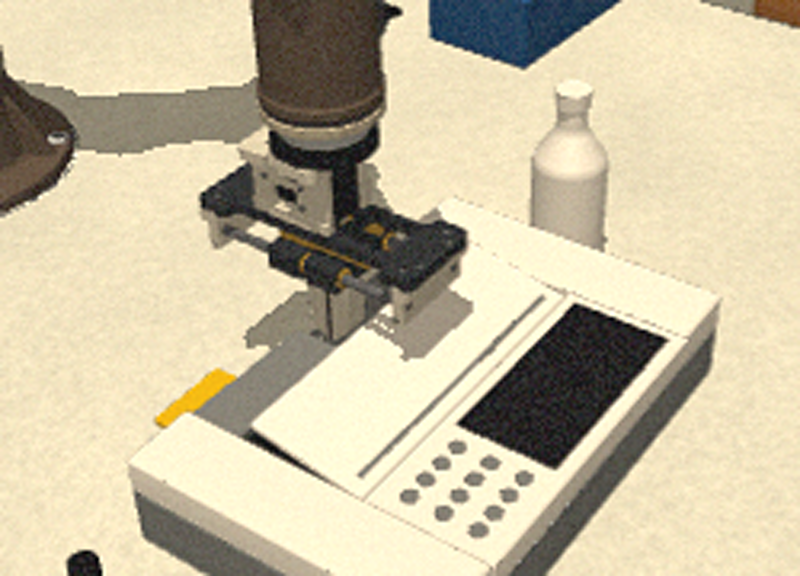

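The cover is up: its front is raised at crop (250,430), with a dark gap beneath it at (290,450). Retreating straight up.

Call:
apply_moves(targets=[1, 0, 0, -0.005, 0, 1, 0, 0, -0.02, 0, 1, 0, 0, -0.05, 0, 1, 0, 0, -0.1, 0, 1, 0, 0, -0.12, 0, 1, 0, 0, -0.12, 0, 1, 0.1, -0.1, 0, 0, 1, 0.1, -0.1, 0, 0, 1, 0.1, -0.1, 0, 0, 1, 0.1, -0.1, 0, 0, 1, 0, 0, 0, 0, 1, 0, 0, 0, 0])

```text
clock: 11.88
position: [0.3694, 0.1214, 0.2213]
ee_rot: [2.186, 2.256, 0.001]
force: [-0.0, 0.1, 0.2]
width: 0.002
```

Run:
```python
from h import *
for n in ("scene","top"): cv2.imwrite(f"pics/{n}3.png",eyes.get_image(n)[:,:,::-1])
im=cv2.imread("pics/scene3.png")[175:345,160:385]
cv2.imwrite("pics/scene3c.png",cv2.resize(cv2.convertScaleAbs(im,alpha=1.5,beta=20),None,fx=3.4,fy=3.4,interpolation=cv2.INTER_CUBIC))
o=arm.observe(); print(o['clock'],o['position'],o['force'])
```

```text
11.975 [0.3698568  0.12072418 0.22110759] [ 0.20198366 -0.15636351  0.26267308]
```

View pics/scene3c.png

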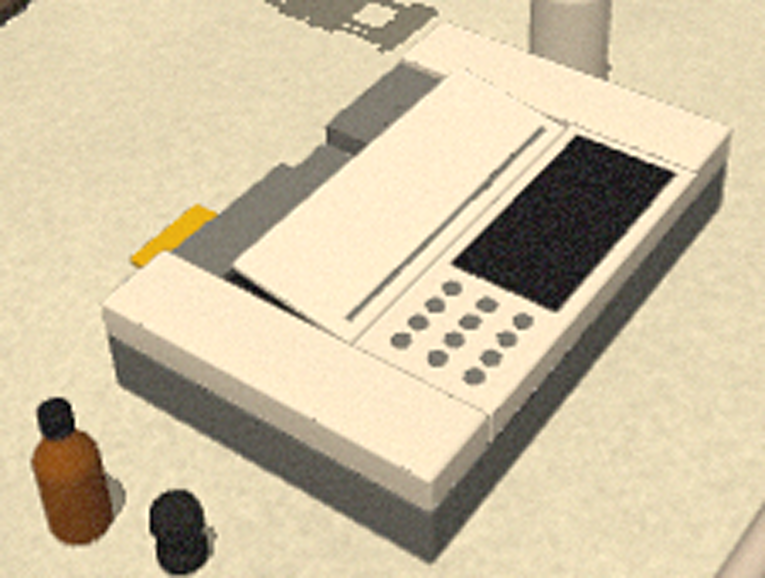

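View pics/top3.png

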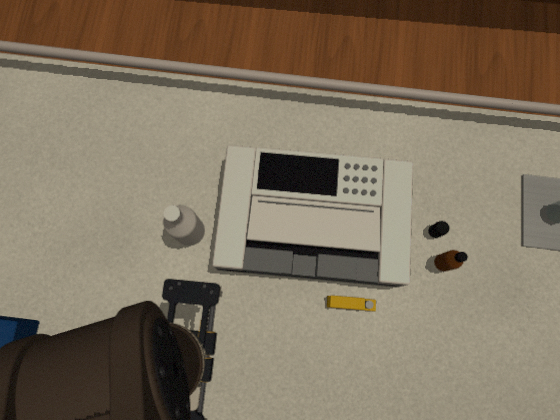

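The cover stays up and the catch is down. The gel at (180,225), clamp (352,303), spray (450,260) and bulb (439,229) are unmoved from the first picture, and the arm is clear. Handing in.

```bash
python3 -c "
from cell import arm
print(arm.sign_off())"
```

```text
the job is handed in; nothing more can be done
None
```

The cover is sprung up and stayed up in pictures taken after the arm had moved clear. I handed the job in at about 12 s on the clock, and the hand-in gives no verdict.

- **Sweep:** I set the shut fingertips on the ledge about 18 mm from its left-hand end and ran them right with about 6–13 N of down-force. The force fell to zero and the tip dropped with its centre about 107 mm from that end. That fits the notch middle of about 116 mm I had measured in the pictures.
- **Press:** At the middle of the notch the catch yielded at about 5 N and stopped firmly. The tip was then 14 mm below the ledge top, which matches the 6 mm recess plus 8 mm of travel. The highest force I read was about 20 N down, against the stop.
- **Last checks:** The final pictures show the gel bottle, spray bottle, clamp and bulb where they were at the start. The force on the tool was about zero.
- **Disagreement:** The recorder position I fitted from the pictures left errors of up to 3.6 pixels at one back corner, about 7 mm there. The front edge agreed within about 2 mm, and contact confirmed its height.

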